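# Sort two valve stems by length into the inspection slide and hold it at its detent

### The job

Lay the two brass valve stems in the rows of the steel slide that match them, the long one in the long row and the short one in the short row. Then take the slide by its black handle and push it along its rail towards the brass detent block until the spring ball clicks into the notch in the slide's edge, and stop there without running on past the notch. Leave everything else where it lies, and finish still gripping the handle, holding the slide at the notch so that I can check the threads with the loupe.

Things in the scene. Friction and masses are not known exactly. Their poses are not given: they have to be found in the camera images.
- rail: grey-painted rail bed fixed to the counter, 90 mm wide (its x), 360 mm long (its y), 12 mm high, a dark end stop bar at its +y end. Origin: centre of the underside. The slide travels along the rail's +y (to the robot's left, turned up to 0.2 rad); it has 150 mm of travel, about 1 N of friction, and starts 55 to 125 mm short of the notch position.
- slide: steel plate on the rail, 94 mm (x) by 152 mm (y, direction of travel, from -82 to +70), 8 mm thick. Origin: on its underside, 14 mm above the counter; axes as the rail. On top: the handle and two rows 56 mm apart, pockets across the slide with dark corner walls 4.5 mm high, 3 mm thick. Its far (+x) edge has two half-round teeth at y -7 and +7 mm; the gap between is the notch.
- handle_top (a point): centre of the top of the handle, a black upright fin fixed on the slide near its -y end, 28 mm (x) by 16 mm (y) by 40 mm tall from the slide's top; this point is 62 mm above the counter, and 60 mm from the middle of the long row along y. Gripped means between the pads: fingers press with over 2 N, TCP within 18 mm of this point in plan.
- row_long (a point): centre of the floor of the long row (the one next to the handle), at the slide's top, 22 mm above the counter; axes as the slide; the pocket inside is 75 mm along x and 20 mm along y; the open middle of its sides is 53 mm long
- row_short (a point): centre of the floor of the short row (farther from the handle), 22 mm above the counter; axes as the slide; the pocket inside is 55 mm along x and 20 mm along y; the open middle of its sides is 33 mm long
- notch (a point): middle of the notch in the slide's far edge; moves with the slide, which is at the notch when this point is level with the detent's origin along y. Pushing along +y, the leading tooth meets the ball 14 mm before: resistance climbs to 7 to 10 N, gives way at the crest (7 mm before), then the ball pulls the slide on by 1 to 3 N, and at the notch the pull is gone (poses alone may be 2 to 3 mm off).
- detent: brass block 34 mm (x) by 28 mm (y) by 30 mm tall on the ledge at the rail's far (+x) side, with a spring-loaded steel ball of 8 mm that points to the slide (-x). Origin: under the ball, 6 mm above the counter; axes as the rail. Beyond the notch the slide's second tooth resists like the first one; its crest lies 7 mm past the notch.
- stem_long: long brass valve stem lying flat, 70 mm long along its x; a barrel 50 mm long and 16 mm across with narrower 12 mm threaded ends of 10 mm; eight-sided, does not roll. Origin: its middle, on its axis, 8 mm above what it lies on. 70 g nominal.
- stem_short: short brass valve stem, the same but 50 mm long along its x with a 30 mm barrel. Origin: its middle, on its axis. 50 g nominal.
- nut_a: a black locking wheel nut standing upright, 28 mm across its flange, 33 mm tall; not part of the job, to be left where it is
- nut_b: the other black locking wheel nut, same shape and size; not part of the job, to be left where it is
- cap: chrome mushroom-shaped valve cap, 24 mm across, 21 mm tall; not part of the job, to be left where it is
- loupe: stainless magnifying loupe lying flat, ring 66 mm across, 10 mm thick, handle 100 mm long towards its -x; not part of the job, to be left where it is
- reamer: red T-handled tire reamer lying flat, handle 94 mm by 24 mm, shaft 130 mm along +x; not part of the job, to be left where it is
- gauge: round black tire pressure gauge lying face up, 60 mm across, 28 mm tall, brass stub towards its -x; not part of the job, to be left where it is
There are look-alikes about, which are no part of the job. Leave any green or white look-alike of the stem_long alone.

How it is judged:
On the way:
1. both stems lie in their matching rows, let go, while the slide is still short of the detent (x of stem_long in the frame of row_long between -0.006 and 0.006 m and y of stem_long in the frame of row_long between -0.005 and 0.005 m and z of stem_long in the frame of row_long between 0.005 and 0.0105 m and angle between the x axis of stem_long and the x axis of row_long, either way round below 0.15 rad and x of stem_short in the frame of row_short between -0.006 and 0.006 m and y of stem_short in the frame of row_short between -0.005 and 0.005 m and z of stem_short in the frame of row_short between 0.005 and 0.0105 m and angle between the x axis of stem_short and the x axis of row_short, either way round below 0.15 rad and y of notch in the frame of detent below -0.018 m and contact force between the fingers and stem_long below 0.1 N and contact force between the fingers and stem_short below 0.1 N), for 0.2 s.
At the end, for the whole second after the job is handed in: Each stem lies down in its own row (within 6 mm along, 5 mm across and 0.15 rad of the row's middle, on its floor), the slide rests within 3.5 mm of the notch position, and the fingers still grip the handle (more than 2 N, TCP within 18 mm of its axis in plan); the fingers do not touch the stems (x of stem_long in the frame of row_long between -0.006 and 0.006 m and y of stem_long in the frame of row_long between -0.005 and 0.005 m and z of stem_long in the frame of row_long between 0.005 and 0.0105 m and angle between the x axis of stem_long and the x axis of row_long, either way round below 0.15 rad and x of stem_short in the frame of row_short between -0.006 and 0.006 m and y of stem_short in the frame of row_short between -0.005 and 0.005 m and z of stem_short in the frame of row_short between 0.005 and 0.0105 m and angle between the x axis of stem_short and the x axis of row_short, either way round below 0.15 rad and y of notch in the frame of detent between -0.0035 and 0.0035 m and linear speed of slide below 0.01 m/s and contact force between the fingers and slide above 2 N and horizontal distance between the grasp point and handle_top below 0.018 m and contact force between the fingers and stem_long below 0.1 N and contact force between the fingers and stem_short below 0.1 N); the arm keeps its last pose, push and grip.
It fails at once if the slide runs past the notch, over the second tooth (more than 12 mm past the notch) (y of notch in the frame of detent above 0.012 m).
It fails at once if a bystander is moved more than 20 mm (distance of any of nut_a, nut_b, cap, loupe, reamer, gauge from where it was at the start of the episode above 0.02 m).
It also fails if it takes over 67 s, if anything falls off the work surface, if the arm or the gripper's body presses on something with over 40 N, if the wrist force passes 120 N, or if a joint passes its speed limit or range.

### The arm

A 6-joint arm with a two-finger parallel gripper is mounted at the origin on the work surface. World frame = base frame: x ahead of the robot, y to its left, z up, the work surface at z = 0. Lengths are in m, angles in rad, forces in N, time in s.
With the tool pointing down it reaches from about 0.35 to 0.975 m from the base axis. Payload 17.4 kg.
Tool frame: the origin (TCP) lies between the finger pads, 19 mm behind the fingertips; this is the grasp point; z points along the fingers, y is the line along which they close (so a half turn about z gives the same grasp; the last joint's range is limited). The gripper opens to 85 mm and grips with 20 to 120 N. Pads are 22 mm wide; open, the fingers measure 114 mm over their backs; the gripper's body (76 mm by 85 mm) begins 54 mm behind the grasp point. The pads swing forward as they close: fully open they stand 13 mm farther back than shut.
Start: joints at [1.297, 0.116, 1.442, -0, 1.584, -0.038], TCP at [0.158, 0.656, 0.25] pointing down, gripper open.
Joint ranges: [-2.83, 2.83], [-0.83, 2.19], [0.07, 2.5], [-1.14, 4.28], [0.01, 3], [-2.97, 2.97]. Speed limits (rad/s): [1.89, 1.89, 2.22, 3.14, 3.14, 3.14].

### API

Orientations are given as a unit quaternion [x, y, z, w].
In Python, from workcell import robot gives the robot as it stands. The module is installed in compiled form; this text tells all that it offers.
- The arm moves only by the tool drive_tool, never from a script. Its argument "motion" is a list of rows, each an object with "xyz": the shift along the tool's x, y, z normalised to -1 to 1, where 1 is 4 cm, a list of three; "delta_rot": the turn, a rotation vector about the tool's x, y, z normalised to -1 to 1, where 1 is 6 degrees, a list of three; "hand": the opening, from -1 (shut) to 1 (fully open). In form: [{"xyz": [dx, dy, dz], "delta_rot": [rx, ry, rz], "hand": hand}, ...]. A call has 1 to 20 rows; each row shifts and turns the commanded pose from where the row before left it, along the tool's axes as they then stand; what a row does not reach is not made up. A row lasts 1/8 s, in which the tool goes at most 62.5 mm and 10.7 degrees, less where a joint would pass 70% of its speed; a pose out of reach is approached as far as the arm can. A call with a number of a shift or a turn outside -1 to 1 is refused whole. A call with a gripper value outside its range is refused whole. The fingers move at their own pace and stop on an object; "force" is the grip in N (left out, the last holds). Time passes only in rows, so rows that do not move let the fingers close. It gives the time, the measured TCP pose, the force, the opening and the grip force at its end, in the units of the state.
- robot.get_obs(): the state, without advancing time (a new reading comes with each control period).
- robot.snapshot(name): name is "side" or "top" or "wrist"; returns the picture (384x512x3 uint8, red, green, blue); there is no depth.
- robot.calibration(name): a dict with "intrinsics" (3x3 intrinsics, pixels), "k1" (the pictures are not rectified: a ray, as slopes to the right and down, at radius r is drawn at 1 + k1 r^2 times it, then the intrinsics apply), "eye" and "orientation" of the camera in the world. Camera axes: x right, y down, z forward; pixel columns grow to the right and rows downward; lengths in m; the calibration is good to about 2 mm. A picture is of the moment at which its call begins: read the wrist's pose just before it. calibration takes no time and is no camera call; for the wrist camera it gives the pose at the moment of the call.
- robot.job_done(): hands the job in; it is judged then, once.
The state is a dict: "t": time; "qpos": joint angles; "dq": joint speeds; "tau": joint torques, N m; "eef_pos": TCP position; "eef_rot": TCP orientation; "contact_force": force on the tool from outside, world axes, zero at the start; "torque": the same for the moment, N m; "finger_gap": finger opening in m; "finger_force": force on a finger pad.
Only numpy, scipy, OpenCV 4.12 (cv2) and the standard library are available. Lean on these libraries where they do the work, as an engineer would, in place of code of your own. Each camera call takes 0.05 s, during which the arm holds its last target. There are 200 camera calls.

## Working session

There is one attempt and no reset: what is moved stays moved. The work goes in short steps, Python scripts to look and compute and a tool call to move; the robot and the scene stay as the last step left them, time stands still between calls to the robot, and variables do not carry over. Pictures are saved under pics/ and viewed, at most 10 in all, crops included, and the job is handed in when it is done.

Besides the shell and the picture viewer there is one more tool, called as name([rows], argument=value, ...), one row to a line, values as JSON. drive_tool: Moves the arm, as the interface text tells. Its arguments: {"type":"object","properties":{"motion":{"type":"array","items":{"type":"object","properties":{"xyz":{"type":"array","items":{"type":"number"}},"delta_rot":{"type":"array","items":{"type":"number"}},"hand":{"type":"number"}}}},"force":{"type":"number"}},"required":["motion"]}

```bash
mkdir -p pics; cat > h.py <<'E'
import numpy as np, cv2
from scipy.spatial.transform import Rotation as R
from workcell import robot
def ray(c,u,v):
    K=np.array(c["intrinsics"]);p=cv2.undistortPoints(np.array([[[u,v]]],float),K,np.array([c["k1"],0,0,0,0.]))[0,0]
    o=np.array(c["orientation"]);M=R.from_quat(o).as_matrix() if o.size==4 else o
    return np.array(c["eye"]),M@np.array([p[0],p[1],1])
def plane(c,u,v,z):
    e,d=ray(c,u,v);return e+d*(z-e[2])/d[2]
def project(c,P):
    o=np.array(c["orientation"]);M=R.from_quat(o).as_matrix() if o.size==4 else o
    q=M.T@(np.array(P,float)-np.array(c["eye"]));x=q[:2]/q[2];x=x*(1+c["k1"]*(x@x))
    K=np.array(c["intrinsics"]);return K[:2,:2]@x+K[:2,2]
def snap(n,f):
    c=robot.calibration(n);im=np.ascontiguousarray(robot.snapshot(n)[:,:,::-1]);cv2.imwrite(f"pics/{f}.png",im);return c,im
E
python3 - <<'E'
from h import *
for n in("top","side"):
    c,im=snap(n,n+"0");print(n,c)
o=robot.get_obs();print(o)
t=cv2.imread("pics/top0.png");cv2.imwrite("pics/top0b.png",cv2.resize(t,(800,600),interpolation=cv2.INTER_CUBIC))
E
```

```text
top {'intrinsics': array([[438.11270716,   0.        , 254.47756779],
       [  0.        , 438.11270716, 195.04482114],
       [  0.        ,   0.        ,   1.        ]]), 'k1': -0.10996643956476077, 'eye': array([ 0.42971655, -0.0028795 ,  1.48409238]), 'orientation': array([-0.70462659,  0.70882433, -0.01967107,  0.02612439])}
side {'intrinsics': array([[376.0516238 ,   0.        , 256.98504087],
       [  0.        , 376.0516238 , 188.57200263],
       [  0.        ,   0.        ,   1.        ]]), 'k1': 0.03845470257821427, 'eye': array([ 0.3880367 , -0.78021423,  0.74452912]), 'orientation': array([ 0.9046818 , -0.07492369,  0.03580223, -0.41791804])}
{'t': 0.1, 'qpos': array([ 1.29718701e+00,  1.16427860e-01,  1.44222555e+00, -2.07465231e-05,
        1.58400679e+00, -3.78112483e-02]), 'dq': array([ 0.00190015, -0.00037151, -0.00219426, -0.00080675, -0.00129351,
       -0.00231581]), 'tau': array([ 1.10735440e-03, -7.33649182e+01, -6.33794618e+01, -1.71261814e-05,
        5.00949376e-03,  1.83694766e-05]), 'eef_pos': array([0.15767009, 0.65615851, 0.24932602]), 'eef_rot': array([ 1.17626200e-01,  9.93057799e-01, -5.28927445e-04, -7.25321265e-05]), 'contact_force': array([-0.52381025,  0.61918903,  0.0014875 ]), 'torque': array([-0.04196987,  0.00516177, -0.04741386]), 'finger_force': 0.0, 'finger_gap': 0.08532314498575072}
```

View pics/top0b.png

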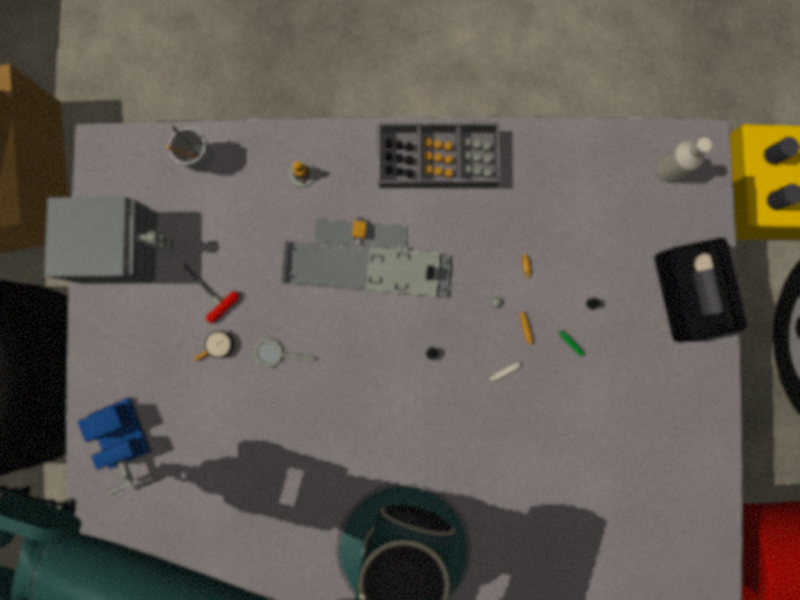

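View pics/side0.png

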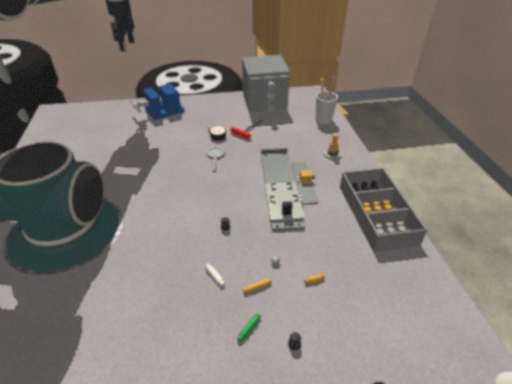

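The top view (800x600 scaled) shows:
- **Brass stem candidates:** a long one at (527,327) and a short one at (527,265).
- **Look-alikes to leave:** green stem (572,343), white stem (505,371), brass pieces in the tray (439,157), gauge stub (201,356), brass fitting (300,170) and the detent block itself (360,229).
- **Slide:** centre around (408,268), handle at (437,272), with +y to the left.

I choose the brass pieces at (527,327) and (527,265). Next I measure them.

```bash
cat >> h.py <<'E'
def blobs(c,im,lo,hi,z,amin=25,amax=1e9,show=True):
    hsv=cv2.cvtColor(im,cv2.COLOR_BGR2HSV);m=cv2.inRange(hsv,np.array(lo),np.array(hi))
    n,l,s,ce=cv2.connectedComponentsWithStats(m);out=[]
    for i in range(1,n):
        if amin<=s[i,4]<=amax:
            (u,v),(w,h),a=cv2.minAreaRect(np.argwhere(l==i)[:,::-1].astype(np.float32))
            b=cv2.boxPoints(((u,v),(w,h),a));
            if np.linalg.norm(b[0]-b[1])<np.linalg.norm(b[1]-b[2]): b=np.roll(b,-1,0)
            p,q=[plane(c,*((b[j]+b[k])/2),z) for j,k in((0,3),(1,2))]
            C=plane(c,*ce[i],z);d=q-p
            out.append((s[i,4],ce[i].round(1),C.round(4),np.linalg.norm(d).round(4),np.arctan2(d[1],d[0]).round(3)))
            if show: print(*out[-1])
    return out
E
python3 - <<'E'
from h import *
for n,z in(("top",.008),("side",.008)):
    c=robot.calibration(n);im=cv2.imread(f"pics/{n}0.png");print(n);blobs(c,im,(8,110,90),(28,255,255),z,amax=600)
    print("green");blobs(c,im,(45,100,40),(75,255,255),z,amax=600)
    print("black z=.062");blobs(c,im,(0,0,0),(180,255,45),.062,amin=15,amax=300)
E
```

```text
top
121 [ 3.  49.3] [1.0679 0.9313 0.008 ] 0.0664 -3.055
76 [280.6  91.9] [ 0.8814 -0.0818  0.008 ] 0.0568 -1.78
80 [280.8 100.6] [ 0.8509 -0.0819  0.008 ] 0.0571 -1.746
53 [190.  107.6] [0.829 0.231 0.008] 0.0334 -2.938
79 [280.8 109.1] [ 0.8207 -0.0817  0.008 ] 0.0573 -1.792
97 [229.5 146.2] [0.693  0.0945 0.008 ] 0.0378 -0.196
60 [336.5 169.5] [ 0.6107 -0.2689  0.008 ] 0.0455 -2.916
92 [336.5 209.5] [ 0.4748 -0.2662  0.008 ] 0.0681 -2.877
28 [128.4 227.1] [0.4187 0.4399 0.008 ] 0.0296 -0.991
green
66 [365.3 219.3] [ 0.441 -0.364  0.008] 0.0646 -2.364
black z=.062
69 [254.1  82.4] [0.8981 0.0089 0.062 ] 0.07 -1.579
69 [279.3  82.2] [ 0.8984 -0.0752  0.062 ] 0.0667 -1.576
66 [305.3  82.1] [ 0.8985 -0.1617  0.062 ] 0.0702 -1.573
253 [253.5 100.6] [0.8358 0.0114 0.062 ] 0.0852 3.136
88 [496.3  98.6] [ 0.8481 -0.8212  0.062 ] 0.04 -0.913
80 [294.8 117.7] [ 0.7772 -0.1248  0.062 ] 0.1719 -1.575
88 [497.9 127.8] [ 0.7461 -0.8201  0.062 ] 0.0385 -1.13
187 [ 92.2 140.2] [0.7096 0.5525 0.062 ] 0.0612 -3.112
19 [120.8 172.6] [0.5991 0.4516 0.062 ] 0.0361 -2.344
25 [275.4 174.1] [ 0.59   -0.0
[... 852 characters left out ...]
4 -0.006
61 [366.9 206.2] [ 0.8298 -0.0548  0.008 ] 0.0411 -1.688
115 [314.2 278.2] [ 0.6119 -0.2704  0.008 ] 0.0484 0.203
176 [257.  285.2] [ 0.4756 -0.2677  0.008 ] 0.0683 0.252
green
190 [248.5 327.1] [ 0.4409 -0.367   0.008 ] 0.0699 0.773
black z=.062
224 [230.5  81.3] [0.5276 0.7123 0.062 ] 0.2371 1.421
129 [144.1  85.7] [0.1745 0.7252 0.062 ] 0.1171 0.913
47 [218.1 137.2] [0.4382 0.292  0.062 ] 0.0403 0.023
25 [363.6 185.2] [ 0.8216 -0.0243  0.062 ] 0.0231 0.699
26 [373.  184.3] [ 0.8494 -0.0247  0.062 ] 0.0227 -1.967
55 [286.8 209.4] [ 0.5855 -0.0858  0.062 ] 0.0343 -1.798
36 [225.1 225.8] [ 0.4196 -0.1186  0.062 ] 0.0243 -1.673
57 [294.1 344.6] [ 0.5162 -0.446   0.062 ] 0.0173 -0.334
```

drive_tool([
  {"xyz":[0,-1,0],"delta_rot":[0,0,-0.75],"hand":1},
  {"xyz":[0,-1,0],"delta_rot":[0,0,-0.75],"hand":1},
  {"xyz":[0,-1,0],"delta_rot":[0,0,-0.75],"hand":1},
  {"xyz":[-0.73,-0.96,0],"delta_rot":[0,0,0],"hand":1},
  {"xyz":[-0.73,-0.96,0],"delta_rot":[0,0,0],"hand":1},
  {"xyz":[-0.73,-0.96,0],"delta_rot":[0,0,0],"hand":1},
  {"xyz":[-0.73,-0.96,0],"delta_rot":[0,0,0],"hand":1},
  {"xyz":[-0.73,-0.96,0],"delta_rot":[0,0,0],"hand":1},
  {"xyz":[-0.73,-0.96,0],"delta_rot":[0,0,0],"hand":1},
  {"xyz":[-0.73,-0.96,0],"delta_rot":[0,0,0],"hand":1},
  {"xyz":[-0.73,-0.96,0],"delta_rot":[0,0,0],"hand":1},
  {"xyz":[-0.73,-0.96,0],"delta_rot":[0,0,0],"hand":1},
  {"xyz":[-0.73,-0.96,0],"delta_rot":[0,0,0],"hand":1},
  {"xyz":[-0.73,-0.96,0],"delta_rot":[0,0,0],"hand":1},
  {"xyz":[-0.73,-0.96,0],"delta_rot":[0,0,0],"hand":1},
  {"xyz":[-0.73,-0.96,0],"delta_rot":[0,0,0],"hand":1},
  {"xyz":[-0.73,-0.96,0],"delta_rot":[0,0,0],"hand":1},
])

```text
t: 2.22
eef_pos: [0.5483, -0.0011, 0.2497]
eef_rot: [0.0, 1.0, 0.0, -0.0]
contact_force: [1.4, 1.5, 0.7]
finger_gap: 0.0853
finger_force: 0.0
```

```bash
python3 - <<'E'
from h import *
o=robot.get_obs();print(o["t"],o["eef_pos"],o["eef_rot"])
c,im=snap("wrist","w1");print(c);c2,_=snap("side","s1")
np.save("w1.npy",c,allow_pickle=True)
E
```

```text
2.225 [ 0.54832462 -0.001141    0.24973763] [ 2.11372088e-04  9.99999968e-01  3.11768978e-05 -1.37324632e-04]
{'intrinsics': array([[280.07243506,   0.        , 256.2066099 ],
       [  0.        , 280.07243506, 189.64217709],
       [  0.        ,   0.        ,   1.        ]]), 'k1': -0.06935582279907249, 'eye': array([ 0.47965995, -0.00125732,  0.37338688]), 'orientation': array([0.7007124 , 0.70067437, 0.09519777, 0.0948417 ])}
```

View pics/w1.png

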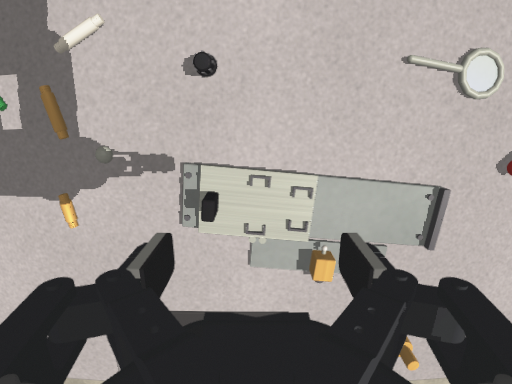

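The wrist view shows the slide at (200–315, 165–240), handle at (210,206), row brackets at (260,180)/(255,229) and (301,191)/(297,225), and the detent at (323,263) with its ball at about (323,249). The long stem is at (55,112) and the short one at (69,212). I'll enlarge the slide for corner pixels.

```bash
python3 - <<'E'
from h import *
im=cv2.imread("pics/w1.png");cr=cv2.resize(im[155:290,175:345],None,fx=4.4,fy=4.4,interpolation=cv2.INTER_CUBIC);print(cr.shape)
for k in range(0,170,10): cv2.line(cr,(int(k*4.4),0),(int(k*4.4),8 if k%50 else 20),(0,0,255),1)
cv2.imwrite("pics/w1c.png",cr)
c=np.load("w1.npy",allow_pickle=True).item();blobs(c,im,(8,110,60),(28,255,255),.008,amax=1200)
E
```

```text
(594, 748, 3)
648 [ 53.3 111.5] [ 0.4743 -0.2674  0.008 ] 0.0708 0.27
367 [ 68.  210.2] [ 0.6111 -0.2703  0.008 ] 0.0505 0.144
637 [321.9 266. ] [0.6977 0.0961 0.008 ] 0.05 -3.138
329 [408.4 355.7] [0.8772 0.261  0.008 ] 0.0794 0.446
```

View pics/w1c.png

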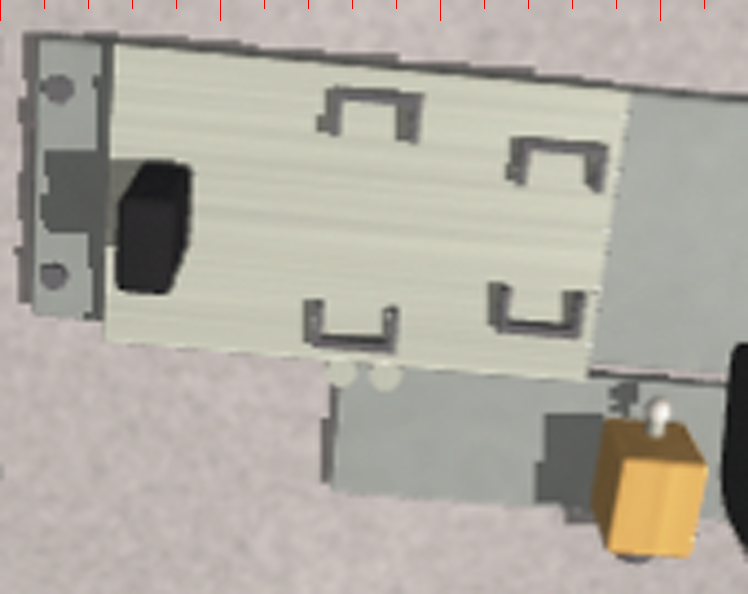

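```bash
python3 - <<'E'
from h import *
c=np.load("w1.npy",allow_pickle=True).item()
g=lambda u,v,z:plane(c,175+u/4.4-.4,155+v/4.4-.4,z)[:2]
NL,NR,FR,FL=[g(*p,.022) for p in((115,42),(630,92),(588,380),(105,340))]
print("corners",NL,NR,FR,FL,"len",np.linalg.norm(NR-NL),np.linalg.norm(FR-FL),np.linalg.norm(FR-NR))
for a,b in((NL,NR),(FL,FR)): d=b-a;print("yaw",np.arctan2(-d[0],d[1]))
d=(NR+FR-NL-FL);d/=np.linalg.norm(d);yaw=np.arctan2(-d[0],d[1]);X=np.array([d[1],-d[0]])
print("yaw",yaw)
o=(NL+NR+FL+FR)/4+d*(-70+76)*.001*1; # centre is at y=-6 
f=lambda p:np.array([(p-o)@X,(p-o)@d])
print("origin",o)
for n,ps in(("long",((328,88),(424,95),(305,348),(397,352))),("short",((513,137),(608,145),(490,333),(582,338)))):
    q=np.array([g(*p,.0265 if i<2 else .022) for i,p in enumerate(ps)]);
    qf=np.array([g(*p,.0265) for i,p in enumerate(ps)])
    print(n,q.mean(0),f(q.mean(0)),qf.mean(0),f(qf.mean(0)))
    print([f(t).round(4) for t in qf])
h=[g(*p,.062) for p in((125,195),(188,200),(115,292),(168,294))]
print("notch",f(g(363,376,.02)),"ball",f(g(658,412,.018)),f(g(658,412,.022)))
# handle top face: predict pixel of (0,-68..)
for y in(-.072,-.068,-.064):
  for dx in(-.014,.014):
    for dy in(-.008,.008):
      P=np.append(o+X*dx+d*(y+dy),.062);print(y,((project(c,P)-[174.6,154.6])*4.4).round(),end=" ")
  print()
E
```

```text
corners [ 0.54304656 -0.07173059] [0.5578658 0.0782553] [0.65013313 0.07062606] [ 0.63652305 -0.07987157] len 0.1507162200130624 0.1511117769996317 0.09258220459329373
yaw -0.09848457563454875
yaw -0.09018848894552449
yaw -0.09433109609143171
origin [0.59745728 0.00529312]
long [5.98248502e-01 1.18454081e-04] [ 0.00127511 -0.00507714] [5.97223563e-01 1.33273076e-04] [ 0.00025333 -0.00515892]
[array([-0.0401, -0.0192]), array([-0.0406,  0.0086]), array([ 0.0415, -0.0191]), array([0.0402, 0.0091])]
short [0.6032361  0.05569894] [0.00100534 0.05072603] [0.60224175 0.05534716] [4.85445496e-05 5.02821578e-02]
[array([-0.0306,  0.0357]), array([-0.0309,  0.0638]), array([0.0313, 0.0367]), array([0.0304, 0.065 ])]
notch [ 0.05231451 -0.00020884] ball [0.05730606 0.0951244 ] [0.05534805 0.09385546]
-0.072 [ 88. 192.] -0.072 [148. 197.] -0.072 [ 84. 290.] -0.072 [143. 295.] 
-0.068 [103. 193.] -0.068 [163. 198.] -0.068 [ 99. 291.] -0.068 [158. 296.] 
-0.064 [118. 194.] -0.064 [178. 200.] -0.064 [114. 292.] -0.064 [172. 298.]
```

drive_tool([
  {"xyz":[0.23,-0.83,0.34],"delta_rot":[0,0,0],"hand":0.2},
  {"xyz":[0.23,-0.83,0.34],"delta_rot":[0,0,0],"hand":0.2},
  {"xyz":[0.23,-0.83,0.34],"delta_rot":[0,0,0],"hand":0.2},
  {"xyz":[0.23,-0.83,0.34],"delta_rot":[0,0,0],"hand":0.2},
  {"xyz":[0.23,-0.83,0.34],"delta_rot":[0,0,0],"hand":0.2},
  {"xyz":[0.23,-0.83,0.34],"delta_rot":[0,0,0],"hand":0.2},
  {"xyz":[0.23,-0.83,0.34],"delta_rot":[0,0,0],"hand":0.2},
  {"xyz":[0.23,-0.83,0.34],"delta_rot":[0,0,0],"hand":0.2},
  {"xyz":[0,0,0],"delta_rot":[0,0,-0.83],"hand":0.2},
  {"xyz":[0,0,0],"delta_rot":[0,0,-0.83],"hand":0.2},
  {"xyz":[0,0,0],"delta_rot":[0,0,-0.83],"hand":0.2},
  {"xyz":[0,0,0],"delta_rot":[0,0,0],"hand":0.2},
])

```text
t: 3.82
eef_pos: [0.4739, -0.2648, 0.1411]
eef_rot: [-0.13, 0.992, 0.0, -0.0]
contact_force: [-1.1, 0.1, -1.0]
finger_gap: 0.0515
finger_force: 0.0
```

```bash
python3 - <<'E'
from h import *
o=robot.get_obs();print(o["t"],o["eef_pos"],o["eef_rot"],o["finger_gap"])
c,im=snap("wrist","w2")
blobs(c,im,(8,90,50),(30,255,255),.008,amin=300)
print(project(c,[.4747,-.267,.008]))
E
```

```text
3.825 [ 0.47391646 -0.26479703  0.14105131] [-1.29789726e-01  9.91541530e-01  1.22749326e-04 -7.49618238e-05] 0.051500195063688706
1136 [253.  186.9] [ 0.4742 -0.2675  0.008 ] 0.0708 0.258
411 [218.8 298.1] [ 0.6037 -0.2716  0.008 ] 0.0391 -2.972
[253.36664159 187.52114975]
```

View pics/w2.png

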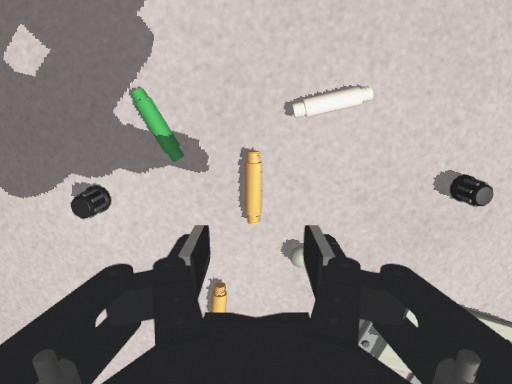

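The brass stem sits at (253,187), centred between the fingers. Green at (158,125) and white at (332,101) are well clear, so the choice is confirmed.

drive_tool([
  {"xyz":[0,-0.065,0.75],"delta_rot":[0,0,0],"hand":0.2},
  {"xyz":[0,0,0.75],"delta_rot":[0,0,0],"hand":0.2},
  {"xyz":[0,0,0.75],"delta_rot":[0,0,0],"hand":0.2},
  {"xyz":[0,0,0.72],"delta_rot":[0,0,0],"hand":0.2},
  {"xyz":[0,0,0],"delta_rot":[0,0,0],"hand":-1},
  {"xyz":[0,0,0],"delta_rot":[0,0,0],"hand":-1},
  {"xyz":[0,0,0],"delta_rot":[0,0,0],"hand":-1},
  {"xyz":[0,0,0],"delta_rot":[0,0,0],"hand":-1},
  {"xyz":[0,0,0],"delta_rot":[0,0,0],"hand":-1},
  {"xyz":[0,0,-0.8],"delta_rot":[0,0,0],"hand":-1},
  {"xyz":[0,0,-0.8],"delta_rot":[0,0,0],"hand":-1},
  {"xyz":[0,0,-0.8],"delta_rot":[0,0,0],"hand":-1},
  {"xyz":[0,0,0],"delta_rot":[0,0,0.85],"hand":-1},
  {"xyz":[0,0,0],"delta_rot":[0,0,0.85],"hand":-1},
  {"xyz":[0,0,0],"delta_rot":[0,0,0.85],"hand":-1},
  {"xyz":[0,0,0],"delta_rot":[0,0,0.83],"hand":-1},
], force=30)

```text
t: 5.88
eef_pos: [0.4747, -0.2677, 0.1187]
eef_rot: [0.048, 0.999, -0.0, 0.0]
contact_force: [0.4, 0.1, -0.8]
finger_gap: 0.0149
finger_force: 32.0
```

```bash
cat >> h.py <<'E'
def to(x,y,yaw,z=None):
    o=robot.get_obs();M=R.from_quat(o["eef_rot"]).as_matrix();p=np.array(o["eef_pos"])
    a=np.arctan2(M[1,1],M[0,1])-np.pi/2
    d=M.T@(np.array([x,y,p[2] if z is None else z])-p)/.04
    print("t",round(o["t"],2),"pos",p.round(4),"yaw",round(a,3),"gap",round(o["finger_gap"],4),"shift units",d.round(3),"rz units",round(-(yaw-a)/np.deg2rad(6),2))
E
python3 - <<'E'
from h import *
c,im=snap("wrist","w3");blobs(c,im,(8,90,50),(30,255,255),robot.get_obs()["eef_pos"][2]-.014,amin=300)
to(.5972,.0001,-.094)
E
```

```text
3465 [256.6 243.2] [ 0.474  -0.2676  0.1048] 0.0832 -0.096
t 5.92 pos [ 0.4747 -0.2678  0.1188] yaw -0.101 gap 0.0146 shift units [-2.373e+00  6.971e+00 -1.000e-03] rz units -0.06
```

View pics/w3.png

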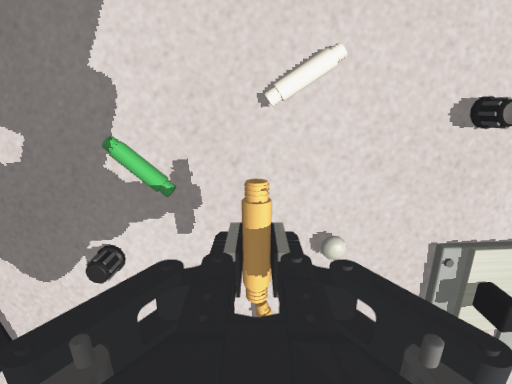

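The stem is gripped level at (257,180–303). The earlier length was inflated because the mask merged it with the short stem at (262,309).

drive_tool([
  {"xyz":[-0.264,0.775,0],"delta_rot":[0,0,0],"hand":-1},
  {"xyz":[-0.264,0.775,0],"delta_rot":[0,0,0],"hand":-1},
  {"xyz":[-0.264,0.775,0],"delta_rot":[0,0,0],"hand":-1},
  {"xyz":[-0.264,0.775,0],"delta_rot":[0,0,0],"hand":-1},
  {"xyz":[-0.264,0.775,0],"delta_rot":[0,0,0],"hand":-1},
  {"xyz":[-0.264,0.775,0],"delta_rot":[0,0,0],"hand":-1},
  {"xyz":[-0.264,0.775,0],"delta_rot":[0,0,0],"hand":-1},
  {"xyz":[-0.264,0.775,0],"delta_rot":[0,0,0],"hand":-1},
  {"xyz":[-0.264,0.775,0],"delta_rot":[0,0,0],"hand":-1},
  {"xyz":[0,0,0.7],"delta_rot":[0,0,0],"hand":-1},
  {"xyz":[0,0,0],"delta_rot":[0,0,0],"hand":-1},
  {"xyz":[0,0,0],"delta_rot":[0,0,0],"hand":-1},
])

```text
t: 7.42
eef_pos: [0.5955, 0.0009, 0.0914]
eef_rot: [0.047, 0.999, -0.0, 0.0]
contact_force: [-0.6, -0.5, -0.6]
finger_gap: 0.015
finger_force: 32.0
```

```bash
python3 - <<'E'
from h import *
c=robot.calibration("wrist")
to(.5972,.0001,-.094,.0455)
_,im=snap("wrist","w4")
z=robot.get_obs()["eef_pos"][2]-.0143
blobs(c,im,(8,90,50),(30,255,255),z,amin=300)
cv2.imwrite("pics/w4c.png",cv2.resize(im[100:340,90:410],None,fx=2.4,fy=2.4))
E
```

```text
t 7.42 pos [0.5955 0.0009 0.0914] yaw -0.093 gap 0.015 shift units [-0.044 -0.016  1.146] rz units 0.01
3266 [256.3 239.3] [0.5926 0.001  0.0773] 0.0733 -0.092
```

View pics/w4c.png

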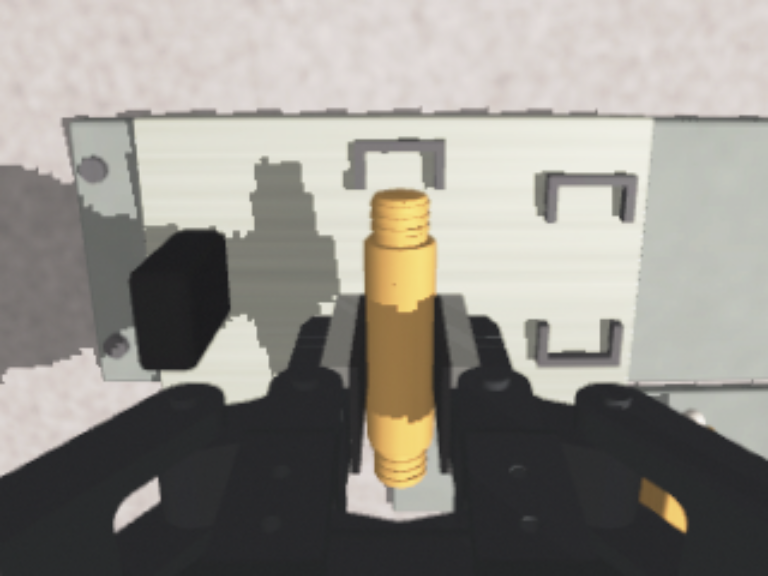

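```bash
python3 - <<'E'
from h import *
c=robot.calibration("wrist")
g=lambda u,v,z:plane(c,90+u/2.4-.3,100+v/2.4-.3,z)[:2]
z=robot.get_obs()["eef_pos"][2]-.0143
a,b=g(400,188,z+.003),g(400,487,z+.003);print("stem",(a+b)/2,np.linalg.norm(b-a))
# grid: barrel ends on top
a,b=g(400,236,z+.006),g(400,455,z+.006);print("barrel",(a+b)/2,np.linalg.norm(b-a))
q=np.array([g(*p,.0265) for p in((550,173),(637,175),(537,363),(621,363))]);print("short",q.mean(0));S=q.mean(0)
q=np.array([g(*p,.0265) for p in((352,141),(445,141))]);print("long near edge mid",q.mean(0))
d=np.array([.094,.9956]);print("long from short",S-.056*d,"from edge",q.mean(0)+.0405*np.array([.9956,-.094]))
E
```

```text
stem [0.59472199 0.00083347] 0.0728059849946758
barrel [0.59390055 0.0009066 ] 0.05233713923149084
short [0.60208633 0.05640123]
long near edge mid [0.55737856 0.00394385]
long from short [0.59682233 0.00064763] from edge [5.97700362e-01 1.36853158e-04]
```

drive_tool([
  {"xyz":[-0.063,0,0.5],"delta_rot":[0,0,0],"hand":-1},
  {"xyz":[0,0,0.4],"delta_rot":[0,0,0],"hand":-1},
  {"xyz":[0,0,0.25],"delta_rot":[0,0,0],"hand":-1},
  {"xyz":[0,0,0],"delta_rot":[0,0,0],"hand":-1},
  {"xyz":[0,0,0],"delta_rot":[0,0,0],"hand":-0.3},
  {"xyz":[0,0,0],"delta_rot":[0,0,0],"hand":-0.3},
  {"xyz":[0,0,0],"delta_rot":[0,0,0],"hand":-0.3},
  {"xyz":[0,0,-0.7],"delta_rot":[0,0,0],"hand":-0.3},
  {"xyz":[0,0,-0.8],"delta_rot":[0,0,0],"hand":-0.3},
  {"xyz":[0,0,-0.8],"delta_rot":[0,0,0],"hand":-0.2},
  {"xyz":[0,0,0],"delta_rot":[0,0,0],"hand":-0.1},
])

```text
t: 8.85
eef_pos: [0.5988, 0.0009, 0.1391]
eef_rot: [0.047, 0.999, 0.0, 0.002]
contact_force: [-0.5, -0.3, 0.3]
finger_gap: 0.0381
finger_force: 0.0
```

```bash
python3 - <<'E'
from h import *
c,im=snap("wrist","w5");ct,it=snap("top","t5")
to(.611,-.2702,.19,.12)
print("stem long");blobs(c,im,(8,90,50),(30,255,255),.030,amin=300)
cv2.imwrite("pics/w5c.png",cv2.resize(im[90:330,90:410],None,fx=2.4,fy=2.4))
E
```

```text
t 8.95 pos [0.5977 0.001  0.136 ] yaw -0.093 gap 0.0387 shift units [-0.963 -6.719  0.4  ] rz units -2.71
stem long
1348 [256.  190.5] [0.5957 0.001  0.03  ] 0.0712 -0.093
385 [  5.8 229. ] [ 0.6118 -0.2423  0.03  ] 0.0367 0.055
522 [354.7 258.3] [0.6703 0.0871 0.03  ] 0.0334 1.516
```

View pics/w5c.png

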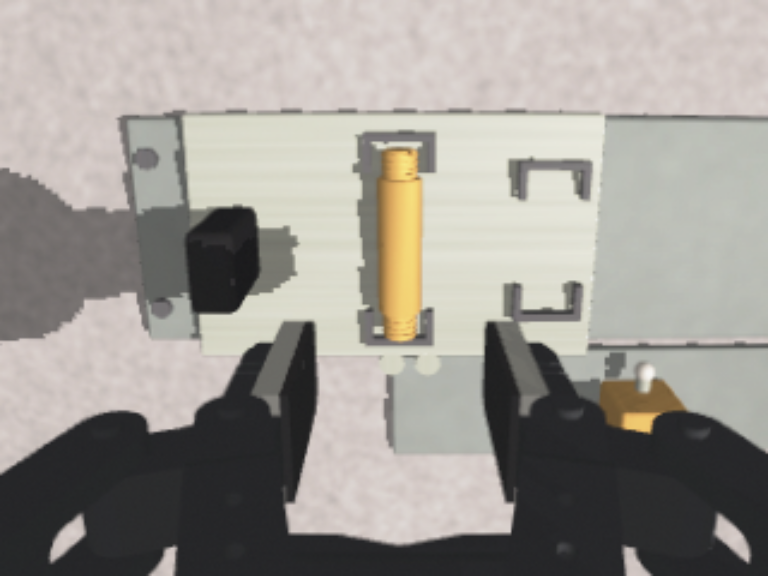

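The long stem lies flat inside its brackets, with its ends at crop (400,148) and (400,340). The short-row brackets are at crop (550,160)/(547,318).

drive_tool([
  {"xyz":[-0.12,-0.84,0.05],"delta_rot":[0,0,0],"hand":0.1},
  {"xyz":[-0.12,-0.84,0.05],"delta_rot":[0,0,0],"hand":0.1},
  {"xyz":[-0.12,-0.84,0.05],"delta_rot":[0,0,0],"hand":0.1},
  {"xyz":[-0.12,-0.84,0.05],"delta_rot":[0,0,0],"hand":0.1},
  {"xyz":[-0.12,-0.84,0.05],"delta_rot":[0,0,0],"hand":0.1},
  {"xyz":[-0.12,-0.84,0.05],"delta_rot":[0,0,0],"hand":0.1},
  {"xyz":[-0.12,-0.84,0.05],"delta_rot":[0,0,0],"hand":0.1},
  {"xyz":[-0.12,-0.84,0.05],"delta_rot":[0,0,0],"hand":0.1},
  {"xyz":[0,0,0],"delta_rot":[0,0,-0.9],"hand":0.1},
  {"xyz":[0,0,0],"delta_rot":[0,0,-0.9],"hand":0.1},
  {"xyz":[0,0,0],"delta_rot":[0,0,-0.9],"hand":0.1},
  {"xyz":[0,0,0],"delta_rot":[0,0,0],"hand":0.1},
])

```text
t: 10.45
eef_pos: [0.6106, -0.2701, 0.1189]
eef_rot: [-0.094, 0.996, 0.001, -0.001]
contact_force: [-0.2, -0.1, -1.1]
finger_gap: 0.0468
finger_force: 0.0
```

```bash
python3 - <<'E'
from h import *
c,im=snap("wrist","w6")
b=blobs(c,im,(8,90,50),(30,255,255),.008,amin=300)
C=min(b,key=lambda t:abs(t[2][0]-.611)+abs(t[2][1]+.27));a=C[4]
a=(a+np.pi/2)%np.pi-np.pi/2
to(C[2][0],C[2][1],a,.0223)
E
```

```text
924 [255.3 194.2] [ 0.6108 -0.2704  0.008 ] 0.0519 0.189
t 10.5 pos [ 0.6106 -0.2701  0.1192] yaw 0.187 gap 0.0471 shift units [-0.006 -0.011  2.422] rz units -0.02
```

drive_tool([
  {"xyz":[0,-0.01,0.7],"delta_rot":[0,0,0],"hand":0.1},
  {"xyz":[0,0,0.9],"delta_rot":[0,0,0],"hand":0.1},
  {"xyz":[0,0,0.82],"delta_rot":[0,0,0],"hand":0.1},
  {"xyz":[0,0,0],"delta_rot":[0,0,0],"hand":0.1},
  {"xyz":[0,0,0],"delta_rot":[0,0,0],"hand":-1},
  {"xyz":[0,0,0],"delta_rot":[0,0,0],"hand":-1},
  {"xyz":[0,0,0],"delta_rot":[0,0,0],"hand":-1},
  {"xyz":[0,0,0],"delta_rot":[0,0,0],"hand":-1},
  {"xyz":[0,0,0],"delta_rot":[0,0,0],"hand":-1},
  {"xyz":[0,0,-0.8],"delta_rot":[0,0,0],"hand":-1},
  {"xyz":[0,0,-0.9],"delta_rot":[0,0,0],"hand":-1},
  {"xyz":[0,0,-0.9],"delta_rot":[0,0,0],"hand":-1},
  {"xyz":[0,0,0],"delta_rot":[0,0,0.9],"hand":-1},
  {"xyz":[0,0,0],"delta_rot":[0,0,0.9],"hand":-1},
  {"xyz":[0,0,0],"delta_rot":[0,0,0.88],"hand":-1},
  {"xyz":[0,0,0],"delta_rot":[0,0,0],"hand":-1},
])

```text
t: 12.5
eef_pos: [0.6112, -0.2707, 0.1283]
eef_rot: [0.045, 0.999, -0.0, 0.0]
contact_force: [0.1, 0.2, -0.1]
finger_gap: 0.015
finger_force: 30.1
```

```bash
python3 - <<'E'
from h import *
to(.6022,.056,-.094)
E
```

```text
t 12.5 pos [ 0.6112 -0.2707  0.1283] yaw -0.091 gap 0.015 shift units [ 9.650e-01  8.113e+00 -3.000e-03] rz units 0.03
```

drive_tool([
  {"xyz":[0.107,0.9,0],"delta_rot":[0,0,0.03],"hand":-1},
  {"xyz":[0.107,0.9,0],"delta_rot":[0,0,0],"hand":-1},
  {"xyz":[0.107,0.9,0],"delta_rot":[0,0,0],"hand":-1},
  {"xyz":[0.107,0.9,0],"delta_rot":[0,0,0],"hand":-1},
  {"xyz":[0.107,0.9,0],"delta_rot":[0,0,0],"hand":-1},
  {"xyz":[0.107,0.9,0],"delta_rot":[0,0,0],"hand":-1},
  {"xyz":[0.107,0.9,0],"delta_rot":[0,0,0],"hand":-1},
  {"xyz":[0.107,0.9,0],"delta_rot":[0,0,0],"hand":-1},
  {"xyz":[0.107,0.9,0],"delta_rot":[0,0,0],"hand":-1},
  {"xyz":[0,0,0.9],"delta_rot":[0,0,0],"hand":-1},
  {"xyz":[0,0,0],"delta_rot":[0,0,0],"hand":-1},
  {"xyz":[0,0,0],"delta_rot":[0,0,0],"hand":-1},
])

```text
t: 14.0
eef_pos: [0.6035, 0.0552, 0.0928]
eef_rot: [0.047, 0.999, 0.0, 0.0]
contact_force: [0.1, -0.2, 0.0]
finger_gap: 0.0147
finger_force: 30.1
```

```bash
python3 - <<'E'
from h import *
c=robot.calibration("wrist")
to(.6022,.056,-.094,.0455)
_,im=snap("wrist","w7")
z=robot.get_obs()["eef_pos"][2]-.0143
b=blobs(c,im,(8,90,50),(30,255,255),z,amin=300)
hsv=cv2.cvtColor(im,cv2.COLOR_BGR2HSV);m=cv2.inRange(hsv,np.array((8,90,50)),np.array((30,255,255)))
n,l,s,ce=cv2.connectedComponentsWithStats(m);i=l[240,256];print("bbox",s[i])
col=np.where(l[:,256]==i)[0];v0,v1=col.min(),col.max()
a,b=plane(c,256,v0,z+.003),plane(c,256,v1+1,z+.003);print((a+b)/2,np.linalg.norm(a-b))
E
```

```text
t 14.0 pos [0.6035 0.0552 0.0928] yaw -0.094 gap 0.0147 shift units [0.036 0.016 1.184] rz units 0.0
2020 [179.2 209.4] [0.5799 0.0168 0.0789] 0.0541 -0.097
2241 [256.2 239.1] [0.6004 0.0554 0.0789] 0.0527 -0.094
bbox [ 242  195   29   90 2241]
[0.60090455 0.05519456 0.08191864] 0.052167417029114
```

drive_tool([
  {"xyz":[-0.035,0.015,0.5],"delta_rot":[0,0,0],"hand":-1},
  {"xyz":[0,0,0.4],"delta_rot":[0,0,0],"hand":-1},
  {"xyz":[0,0,0.28],"delta_rot":[0,0,0],"hand":-1},
  {"xyz":[0,0,0],"delta_rot":[0,0,0],"hand":-1},
  {"xyz":[0,0,0],"delta_rot":[0,0,0],"hand":-0.3},
  {"xyz":[0,0,0],"delta_rot":[0,0,0],"hand":-0.3},
  {"xyz":[0,0,0],"delta_rot":[0,0,0],"hand":-0.3},
  {"xyz":[0,0,-0.7],"delta_rot":[0,0,0],"hand":-0.3},
  {"xyz":[0,0,-0.8],"delta_rot":[0,0,0],"hand":-0.3},
  {"xyz":[0,0,-0.8],"delta_rot":[0,0,0],"hand":-0.1},
  {"xyz":[0,-0.7,0],"delta_rot":[0,0,0],"hand":0},
  {"xyz":[0,-0.7,0],"delta_rot":[0,0,0],"hand":0},
  {"xyz":[0,0,0],"delta_rot":[0,0,0],"hand":0},
  {"xyz":[0,0,0],"delta_rot":[0,0,0],"hand":0},
])

```text
t: 15.8
eef_pos: [0.5993, 0.0005, 0.1362]
eef_rot: [0.047, 0.999, 0.0, -0.0]
contact_force: [-0.1, 0.5, -0.2]
finger_gap: 0.0428
finger_force: 0.0
```

```bash
python3 - <<'E'
from h import *
c,im=snap("wrist","w8");np.save("w8.npy",c,allow_pickle=True)
to(.5913,-.0595,-.094,.051)
print("stems");blobs(c,im,(8,90,50),(30,255,255),.030,amin=300)
print("handle");blobs(c,im,(0,0,0),(180,255,45),.062,amin=300,amax=5000)
cv2.imwrite("pics/w8c.png",cv2.resize(im[90:330,90:410],None,fx=2.4,fy=2.4))
E
```

```text
t 15.85 pos [0.5993 0.0008 0.1363] yaw -0.094 gap 0.0427 shift units [ 0.058 -1.519  2.131] rz units -0.0
stems
1381 [256.8 191.8] [0.5962 0.0012 0.03  ] 0.0722 -0.093
958 [321.3 194.1] [0.6034 0.0561 0.03  ] 0.052 3.043
496 [358.1 259.3] [0.6699 0.0888 0.03  ] 0.0323 1.461
handle
1022 [182.6 199.5] [ 0.5878 -0.0535  0.062 ] 0.033 -0.097
```

View pics/w8c.png

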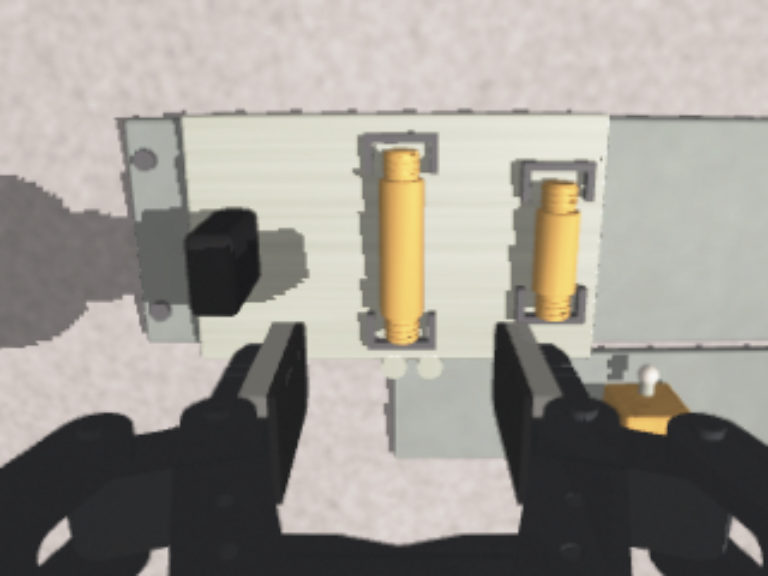

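Both stems lie in their brackets: the long one at crop (402,150–345), the short at (558,181–321). The handle top is at about crop (213,263). The short stem looks slightly towards +x, so I'll check the numbers.

```bash
python3 - <<'E'
from h import *
c=np.load("w8.npy",allow_pickle=True).item()
g=lambda u,v,z:plane(c,90+u/2.4-.3,90+v/2.4-.3,z)[:2]
d=np.array([.0939,.9956]);X=np.array([.9956,-.0939])
for n,near,far,b in(("long",(402,150),(403,345),((360,133),(437,133),(369,348),(433,348))),("short",(561,181),(556,321),((517,162),(594,163),(513,321),(582,321)))):
    a,e=g(*near,.024),g(*far,.036);q=np.array([g(*p,.0265) for p in b]);r=q.mean(0);s=(a+e)/2
    print(n,"stem",s,np.linalg.norm(e-a),"row",r,"rel",(s-r)@X,(s-r)@d, "box",np.linalg.norm(q[2]-q[0]),np.linalg.norm(q[1]-q[0]))
# handle: top face corners in crop (188,236),(240,245)? front top edges; notch, ball
h=[g(*p,.062) for p in((203,210),(257,211),(187,308))];print("handle",h)
N,B=g(412,367,.021),g(649,374,.020);print("notch->ball",(B-N)@d,(B-N)@X,N,B)
for y in(-.0652,):
  o=g(412,367,.021)-.0525*X
  for dx in(-.014,.014):
    for dy in(-.008,.008):
      print(((project(c,np.append(o+X*dx+d*(y+dy),.062))-[89.7,89.7])*2.4).round(),end=" ")
  print(o+d*y)
E
```

```text
long stem [0.59761495 0.00160322] 0.06892599540728074 row [0.59717247 0.00068082] rel 0.0003539143122917209 0.0009598932499836231 box 0.08073667102382055 0.026621084876750904
short stem [0.60375307 0.05715646] 0.048763668849117585 row [0.60201568 0.05546201] rel 0.0015706288508423054 0.0018501322953773224 box 0.05976965240655735 0.02724239627240897
handle [array([ 0.57039302, -0.0568228 ]), array([ 0.57228316, -0.04043482]), array([ 0.60132093, -0.06743981])]
notch->ball 0.0942476150180076 0.00414699507533595 [6.48343923e-01 6.30941317e-04] [0.66132205 0.09407105]
[176. 228.] [228. 228.] [184. 314.] [234. 314.] [ 0.58995264 -0.05935243]
```

drive_tool([
  {"xyz":[0.05,-0.75,0],"delta_rot":[0,0,0],"hand":0},
  {"xyz":[0,-0.74,0],"delta_rot":[0,0,0],"hand":0},
  {"xyz":[0,0,0.3],"delta_rot":[0,0,0],"hand":0},
  {"xyz":[0,0,0.7],"delta_rot":[0,0,0],"hand":0},
  {"xyz":[0,0,0.7],"delta_rot":[0,0,0],"hand":0},
  {"xyz":[0,0,0.43],"delta_rot":[0,0,0],"hand":0},
  {"xyz":[0,0,0],"delta_rot":[0,0,0],"hand":-1},
  {"xyz":[0,0,0],"delta_rot":[0,0,0],"hand":-1},
  {"xyz":[0,0,0],"delta_rot":[0,0,0],"hand":-1},
  {"xyz":[0,0,0],"delta_rot":[0,0,0],"hand":-1},
  {"xyz":[0,0,0],"delta_rot":[0,0,0],"hand":-1},
], force=60)

```text
t: 17.23
eef_pos: [0.5919, -0.0589, 0.0517]
eef_rot: [0.047, 0.999, 0.0, 0.0]
contact_force: [-0.7, 1.1, -1.7]
finger_gap: 0.0152
finger_force: 60.3
```

```bash
cat > m.py <<'E'
import sys
from h import *
c,im=snap("wrist",sys.argv[1]);np.save(sys.argv[1]+".npy",c,allow_pickle=True)
o=robot.get_obs();to(.5913,-.0585,-.094);print("F",o["contact_force"].round(2),"grip",o["finger_force"])
b=blobs(c,im,(8,90,50),(30,255,255),.030,amin=300)
cv2.imwrite(f"pics/{sys.argv[1]}c.png",cv2.resize(im[90:330,190:510],None,fx=2.4,fy=2.4))
E
python3 m.py w9
```

```text
t 17.27 pos [ 0.5919 -0.0589  0.0517] yaw -0.095 gap 0.0151 shift units [ 0.015  0.009 -0.   ] rz units -0.0
F [-1.11  0.74 -1.14] grip 60.36264717578888
2469 [363.5 221.2] [0.5875 0.0019 0.03  ] 0.0565 3.069
2303 [452.4 236.1] [0.6025 0.0558 0.03  ] 0.0534 3.046
1261 [483.5 320.2] [0.6685 0.0872 0.03  ] 0.0625 0.949
```

View pics/w9c.png

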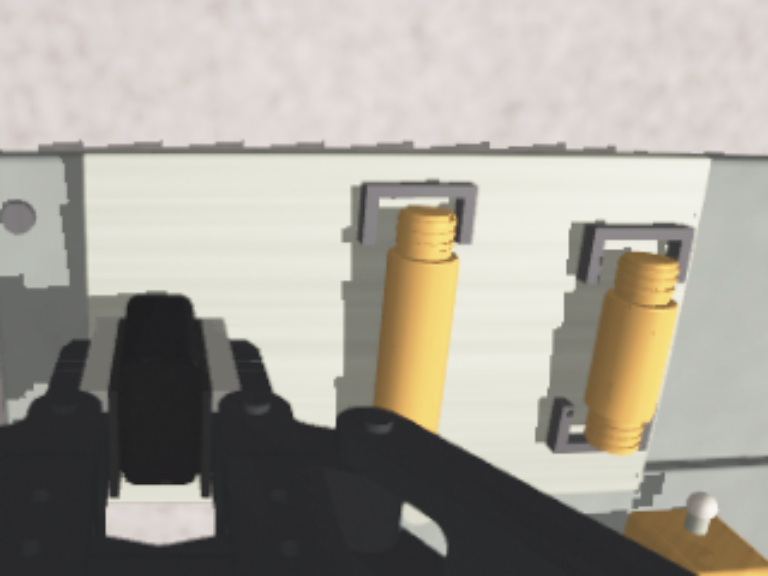

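The handle is gripped between the pads and both stems are undisturbed. Now I push to just short of the first tooth.

drive_tool([
  {"xyz":[0,0.15,0],"delta_rot":[0,0,0],"hand":-1},
  {"xyz":[0,0.25,0],"delta_rot":[0,0,0],"hand":-1},
  {"xyz":[0,0.25,0],"delta_rot":[0,0,0],"hand":-1},
  {"xyz":[0,0.25,0],"delta_rot":[0,0,0],"hand":-1},
  {"xyz":[0,0.25,0],"delta_rot":[0,0,0],"hand":-1},
  {"xyz":[0,0.25,0],"delta_rot":[0,0,0],"hand":-1},
  {"xyz":[0,0.25,0],"delta_rot":[0,0,0],"hand":-1},
  {"xyz":[0,0.2,0],"delta_rot":[0,0,0],"hand":-1},
  {"xyz":[0,0,0],"delta_rot":[0,0,0],"hand":-1},
  {"xyz":[0,0,0],"delta_rot":[0,0,0],"hand":-1},
])

```text
t: 18.52
eef_pos: [0.5988, 0.0158, 0.0516]
eef_rot: [0.047, 0.999, 0.0, 0.0]
contact_force: [-3.6, 0.3, 5.9]
finger_gap: 0.0152
finger_force: 61.4
```

```bash
python3 m.py w10; python3 - <<'E'
from h import *
c=np.load("w10.npy",allow_pickle=True).item();im=cv2.imread("pics/w10.png")
P=np.array([.6613,.0941,.020]);print("ball px",project(c,P))
E
```

```text
t 18.57 pos [0.5988 0.0158 0.0516] yaw -0.094 gap 0.015 shift units [ 1.300e-02 -1.866e+00 -1.000e-03] rz units 0.0
F [-4.45  1.69  6.44] grip 61.37354850769043
2468 [363.5 221.2] [0.5943 0.0767 0.03  ] 0.0565 3.07
2303 [452.4 236.1] [0.6094 0.1305 0.03  ] 0.0534 3.046
ball px [381.40953897 305.61048003]
```

drive_tool([
  {"xyz":[0,0.1,0],"delta_rot":[0,0,0],"hand":-1},
  {"xyz":[0,0,0],"delta_rot":[0,0,0],"hand":-1},
  {"xyz":[0,0,0],"delta_rot":[0,0,0],"hand":-1},
])

```text
t: 18.95
eef_pos: [0.5992, 0.0197, 0.0516]
eef_rot: [0.047, 0.999, 0.0, 0.0]
contact_force: [-3.5, 1.1, 6.4]
finger_gap: 0.0149
finger_force: 61.4
```

drive_tool([
  {"xyz":[0,0.1,0],"delta_rot":[0,0,0],"hand":-1},
  {"xyz":[0,0,0],"delta_rot":[0,0,0],"hand":-1},
  {"xyz":[0,0,0],"delta_rot":[0,0,0],"hand":-1},
])

```text
t: 19.32
eef_pos: [0.5995, 0.0234, 0.0516]
eef_rot: [0.047, 0.999, -0.0, 0.0]
contact_force: [-5.1, -1.4, 6.6]
finger_gap: 0.0151
finger_force: 61.5
```

drive_tool([
  {"xyz":[0,0.05,0],"delta_rot":[0,0,0],"hand":-1},
  {"xyz":[0,0,0],"delta_rot":[0,0,0],"hand":-1},
  {"xyz":[0,0,0],"delta_rot":[0,0,0],"hand":-1},
])

```text
t: 19.7
eef_pos: [0.5997, 0.0254, 0.0516]
eef_rot: [0.047, 0.999, -0.0, 0.0]
contact_force: [-4.1, -0.4, 5.1]
finger_gap: 0.0152
finger_force: 61.3
```

drive_tool([
  {"xyz":[0,0.05,0],"delta_rot":[0,0,0],"hand":-1},
  {"xyz":[0,0,0],"delta_rot":[0,0,0],"hand":-1},
  {"xyz":[0,0,0],"delta_rot":[0,0,0],"hand":-1},
])

```text
t: 20.08
eef_pos: [0.5999, 0.0275, 0.0516]
eef_rot: [0.047, 0.999, 0.0, 0.0]
contact_force: [-5.4, -1.2, 6.6]
finger_gap: 0.0153
finger_force: 61.5
```

drive_tool([
  {"xyz":[0,0.04,0],"delta_rot":[0,0,0],"hand":-1},
  {"xyz":[0,0,0],"delta_rot":[0,0,0],"hand":-1},
])

```text
t: 20.32
eef_pos: [0.6, 0.0292, 0.0516]
eef_rot: [0.047, 0.999, 0.0, 0.0]
contact_force: [-5.1, 0.4, 6.1]
finger_gap: 0.0151
finger_force: 61.4
```

```bash
cat > f.py <<'E'
from h import *
d=np.array([.0939,.9956]);F=[]
for i in range(5):
    o=robot.get_obs();F.append([o["contact_force"][:2]@d,*o["contact_force"],((np.array(o["eef_pos"])[:2]-[.5919,-.0589])@d)*1000]);robot.snapshot("side")
F=np.array(F);print("along",F[:,0].round(2),"mean",F.mean(0).round(2))
E
python3 f.py
```

```text
along [-0.11 -0.9  -1.38 -0.1   1.8 ] mean [-0.14 -4.86  0.32  6.15 88.47]
```

```bash
python3 - <<'E'
from h import *
L=lambda n:np.load(n+".npy",allow_pickle=True).item()
px={"w1":(175+658/4.4-.4,155+412/4.4-.4),"w8":(90+649/2.4-.3,90+374/2.4-.3),"w9":(190+701/2.4-.3,90+505/2.4-.3)}
A=np.zeros((3,3));b=np.zeros(3)
for n,p in px.items():
    e,r=ray(L(n),*p);r/=np.linalg.norm(r);P=np.eye(3)-np.outer(r,r);A+=P;b+=P@e;print(n,plane(L(n),*p,.018)[:2])
B=np.linalg.solve(A,b);print("ball",B)
d=np.array([.0939,.9956])
for n,p in (("w1",(175+363/4.4-.4,155+376/4.4-.4)),("w8",(90+412/2.4-.3,90+367/2.4-.3))):
    N=plane(L(n),*p,.021)[:2];print(n,"remaining from start",(B[:2]-N)@d)
# stems vs earlier, and slide now
c,im=snap("wrist","w11");blobs(c,im,(8,90,50),(30,255,255),.030,amin=300)
# grey level ball search near predicted
q=project(c,B);print("ball px now",q,im[int(q[1])-3:int(q[1])+4,int(q[0])-3:int(q[0])+4].mean((0,1)))
cs=robot.calibration("side");s=robot.snapshot("side")[:,:,::-1];q=project(cs,B);print("side ball px",q)
g=cv2.cvtColor(s,cv2.COLOR_BGR2GRAY) if s.flags['C_CONTIGUOUS'] else cv2.cvtColor(np.ascontiguousarray(s),cv2.COLOR_BGR2GRAY)
u,v=q.round().astype(int);print(g[v-9:v+10,u-16:u+9])
E
```

```text
w1 [0.66346845 0.09459688]
w8 [0.66240915 0.09479933]
w9 [0.66214122 0.09396582]
ball [0.66351218 0.09514278 0.01672005]
w1 remaining from start 0.09593022981715406
w8 remaining from start 0.09552028647086125
2466 [363.5 221.1] [0.5956 0.09   0.03  ] 0.0565 3.07
2306 [452.4 236.1] [0.6106 0.1439 0.03  ] 0.0534 3.046
ball px now [361.62517513 305.54013222] [202.06122449 214.06122449 215.12244898]
side ball px [297.46648305 177.38560969]
[[ 34  38  49  62  72  69  60  49  53  92 128 143 157 165 167 171 167 167
  171 166 166 166 167 166 170]
 [ 32  40  47  59  69  68  61  53  68 115 154 167 166 168 169 165 167 167
  171 168 171 172 173 172 175]
 [ 39  38  47  61  65  68  63  58  82 130 171 184 179 172 167 168 167 169
  169 175 180 184 183 185 187]
 [ 37  41  47  59  67  69  62  61  87 137 181 193 184 169 166 169 166 166
  165 174 185 190 191 192 192]
 [ 32  40  47  56  65  72  64  58  86 140 180 193 181 167 166 168 167 166
  164 167 181 190 194 192 194]
 [ 36  43  47  59  67  70  63  59  92 141 184 199 184 173 171 170 171 164
  157 155 172 188 195 194 193]
 [ 40  42  49  58  65  71  67 
[... 635 characters left out ...]
52  80 109 124 149 177 188 181 170 163
  151 133 112 105 107 104 104]
 [ 30  36  36  47  50  49  47  45  59  85 112 126 143 169 177 161 145 138
  135 128 113 105 104 105 109]
 [ 38  39  36  47  46  45  42  58  89 128 152 158 168 181 184 163 137 129
  131 128 117 107 103 102 107]
 [ 36  36  43  43  44  41  47  79 124 168 189 195 196 202 200 174 150 150
  157 152 132 108  98  96  97]
 [ 42  44  40  44  44  46  57 100 150 188 205 208 209 210 206 180 154 160
  166 163 141 112  94  91  90]
 [ 57  44  43  42  47  60  87 129 172 202 212 210 212 212 203 181 155 155
  168 169 151 122 104  95  96]
 [ 64  45  36  45  55  76 107 154 194 210 211 212 211 212 208 189 166 160
  171 172 159 140 119 117 121]]
```

```bash
python3 - <<'E'
from h import *
im=cv2.imread("pics/w11.png");g=cv2.cvtColor(im,cv2.COLOR_BGR2GRAY)
for v in range(280,326,2): print(v," ".join(f"{x:3d}" for x in g[v,325:400:3]))
E
```

```text
280  42  42  42  44  44  44  44  45  44  43  43  43  41  43  43  44  43  43  43  42  43  70 221 225 225
282  43  42  42  44  44  45  44  44  45  43  44  43  42  43  43  43  43  43  43  43  43  43  43 208 223
284  44  43  41  41  44  45  44  44  45  44  43  42  43  43  43  43  43  43  41  44  43  43  43  44 190
286  48  47  47  43  43  44  44  44  45  44  44  43  43  42  42  43  44  43  44  42  44  43  43  43  43
288  45  48  47  48  48  47  45  45  43  44  44  44  44  43  43  43  43  42  43  41  42  42  44  43  43
290  44  47  46  48  48  48  47  45  45  44  44  45  44  44  43  43  43  44  44  42  41  42  42  43  43
292  44  48  47  48  47  48  48  48  45  44  44  44  44  44  44  43  43  43  43  43  42  41  42  42  44
294  43  47  47  47  47  48  47  47  48  45  44  45  44  45  44  44  43  43  43  44  43  41  41  42  41
296  43  48  47  48  47  47  48  48  47  47  45  44  44  44  45  44  45  44  44  43  43  42  42  40  43
298  44  46  48  47  47  48  48  48  48  48  46  51  46  44  44  44  44  44  43  44  42  44  42  41  41
300  42  43  47  48  48  48  47  47  47  48  46 183 114  44 
[... 591 characters left out ...]
  47  48  48  48  45  42 131 246 112 109 107  45  44  44  44  44  44  44  43
314  42  43  42  47  47  48  48  48  47  47  44  41  41  96 109 109 107  49  44  44  45  44  43  45  45
316  41  42  43  48  48  47  47  47  48  47  42  42  41  40  72 109 108  60  44  44  44  43  45  45  45
318  41  43  42  44  46  48  47  47  47  44  41  42  43  41  43  78 111  60  45  44  44  44  45  44  44
320  42  43  43  43  42  42  44  43  41  43  41  41  41  42  41  43  84  54  44  45  44  44  44  45  44
322  43  43  43  43  44  41  42  42  42  41  41  42  41  41  41  41  43  44  44  44  44  45  44  44  45
324  42  43  42  43  44  44  41  41  42  41  41  41  41  42  42  42  42  45  44  44  44  43  44  45  44
```

drive_tool([
  {"xyz":[0,0.03,0],"delta_rot":[0,0,0],"hand":-1},
  {"xyz":[0,0,0],"delta_rot":[0,0,0],"hand":-1},
])

```text
t: 20.92
eef_pos: [0.6002, 0.0304, 0.0516]
eef_rot: [0.047, 0.999, 0.0, 0.0]
contact_force: [-2.2, 2.6, 5.4]
finger_gap: 0.0154
finger_force: 61.3
```

```bash
python3 f.py
```

```text
along [2.34 0.9  2.73 0.9  1.17] mean [ 1.61 -3.55  1.95  5.88 89.74]
```

drive_tool([
  {"xyz":[0,0.05,0],"delta_rot":[0,0,0],"hand":-1},
  {"xyz":[0,0,0],"delta_rot":[0,0,0],"hand":-1},
])

```text
t: 21.42
eef_pos: [0.6004, 0.0326, 0.0516]
eef_rot: [0.047, 0.999, 0.0, 0.0]
contact_force: [-4.7, 2.4, 6.2]
finger_gap: 0.0151
finger_force: 61.4
```

```bash
python3 f.py
```

```text
along [1.92 2.41 2.49 2.78 2.64] mean [ 2.45 -3.61  2.8   5.98 91.9 ]
```

drive_tool([
  {"xyz":[0,0.05,0],"delta_rot":[0,0,0],"hand":-1},
  {"xyz":[0,0,0],"delta_rot":[0,0,0],"hand":-1},
])

```text
t: 21.92
eef_pos: [0.6006, 0.0347, 0.0516]
eef_rot: [0.047, 0.999, 0.0, 0.0]
contact_force: [-4.2, 3.4, 5.7]
finger_gap: 0.0148
finger_force: 61.3
```

```bash
python3 f.py
```

```text
along [3.   3.6  3.86 4.13 2.71] mean [ 3.46 -3.79  3.83  5.5  93.99]
```

drive_tool([
  {"xyz":[0,0.03,0],"delta_rot":[0,0,0],"hand":-1},
  {"xyz":[0,0,0],"delta_rot":[0,0,0],"hand":-1},
])

```text
t: 22.42
eef_pos: [0.6007, 0.0356, 0.0516]
eef_rot: [0.047, 0.999, 0.0, 0.0]
contact_force: [-3.9, 1.0, 5.5]
finger_gap: 0.015
finger_force: 61.4
```

```bash
python3 f.py
```

```text
along [0.62 1.12 1.11 1.2  0.83] mean [ 0.97 -3.79  1.34  5.91 94.92]
```

drive_tool([
  {"xyz":[0,0.03,0],"delta_rot":[0,0,0],"hand":-1},
  {"xyz":[0,0,0],"delta_rot":[0,0,0],"hand":-1},
])

```text
t: 22.92
eef_pos: [0.6008, 0.0366, 0.0516]
eef_rot: [0.047, 0.999, 0.0, 0.0]
contact_force: [-4.0, -0.6, 5.7]
finger_gap: 0.0153
finger_force: 61.4
```

```bash
python3 f.py
```

```text
along [-0.98 -0.49 -0.23 -1.33  0.46] mean [-0.51 -3.94 -0.14  6.15 95.93]
```

The pull rose to 3.5 N at 94.0 mm of travel and had gone by 95–96 mm. The triangulated notch is at 95.7 mm, so the slide is at the notch. I'll check the stems and the bystanders, then hand in.

```bash
python3 - <<'E'
from h import *
c,im=snap("wrist","w12");blobs(c,im,(8,90,50),(30,255,255),.030,amin=1500,amax=3000)
o=robot.get_obs();print(o["t"],o["finger_force"],o["finger_gap"],o["dq"].round(3))
print(robot.job_done())
E
```

```text
2469 [363.6 221.2] [0.5963 0.0975 0.03  ] 0.0565 3.07
2305 [452.4 236.1] [0.6114 0.1513 0.03  ] 0.0536 3.063
23.225 61.407655477523804 0.014812673200291645 [ 0.002 -0.    -0.002  0.002  0.002 -0.001]
the job is handed in; nothing more can be done
None
```

Both stems are in their matching rows, and the slide is stopped at the notch by position and by the pull dying away, though the 7–10 N climb never showed in the force readings. The handle is still gripped at about 61 N, and I handed the job in at 23.2 s without measuring the bystanders afterwards.

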